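# Load the last filter cartridge and unlatch the column cassette

## Task

Put the loose orange filter cartridge into the empty pocket of the white cassette on its dock, upright and fully home, with its black tab facing the same way as the tab of the cartridge already loaded, and let go of it. Then pinch the two blue side catches of the cassette together and lift the cassette, level and with both cartridges in it, at least 10 cm straight up out of the dock. Finish while still holding it there by the two pinched catches, clear of everything else, and leave the three bottles that stand beside it undisturbed.

Things in the scene. Friction and masses are not known exactly. Their poses are not given: they have to be found in the camera images.
- dock: grey dock fixed on a white riser (top 62 mm above the bench), base plate 150 x 100 x 10 mm with low guides; origin at the centre of its underside, x along its long side. The cassette stands on the plate, same heading, 1.5 mm play sideways. Mid-way along each long side a dark steel keeper (to 27.5 mm above the riser, lip in to y = +/-30 mm) hooks over the foot of a catch.
- cassette: white cassette, 123 (x) x 40 (y) mm, 0.26 kg, latched in the dock; origin at the centre of its underside, 10 mm above the riser at first, z up. Mid-post to z = 66 mm, a blue catch on its +y and -y side. Two pockets at x = -40 and +40 mm. The -x one holds a built-in orange cartridge (top z = 72 mm, tab to +x); the +x one is empty.
- pocket_floor (a point): centre of the floor of the empty pocket (cassette x = +40, z = 12 mm), axes as the cassette's. Pocket 35 (x) x 30 (y) mm inside, 16 mm deep, above that flared lips to 21 mm above the floor; only its +x end wall has a slot (14 mm wide, open at the top) for the tab. A seated cartridge has its centre 30 mm above this point and its tab to +x.
- cassette_grip (a point): point midway between the catch pads, 54 mm above the cassette's underside: pinch here, fingers closing along the cassette's y. Axes as the cassette's. The cassette cannot rise until both catches are in by 3.5 mm (5 mm if it is pushed sideways in its play).
- catch_left_pad (a point): centre of the outer face of the blue catch on the cassette's +y side, 28 mm from its middle when at rest (56 mm over both catches). The catch is an upright plate 22 mm wide (x), 5 mm thick, from z = 4 to 66 mm of the cassette, with a hook at its foot reaching out to y = 33.5 mm at rest.
- catch_right_pad (a point): the same on the cassette's -y side.
- catch_left (a joint): how far the +y catch is pressed in toward the post, m: 0 at rest, 0.008 at its stop (then 40 mm over both catches). Sprung outward: 1.5 N at rest, 5.5 N at the stop; grip with 15 N or more to press both home and carry the cassette.
- catch_right (a joint): the same for the -y catch.
- cartridge_centre (a point): centre (half-way up) of the loose orange filter cartridge, 30 (x) x 24 (y) x 60 (z) mm, 0.045 kg, standing upright on the white riser (62 mm above the bench). Axes of the cartridge: z up, x toward its tab. Best gripped across y, high up (10 mm below its top), so that the fingers stay above the pocket's lips.
- cartridge_tab (a point): middle of the outer face of the cartridge's black tab, a rib 8 mm wide, from 8 to 50 mm above the underside, that stands out 8 mm from its +x face; this point is 23 mm from the cartridge's axis, 30 mm above its underside.
- vial_white: small amber bottle with a white cap, 30 mm across, 56 mm high; bystander on the left part of the riser. Origin at the centre of its underside.
- vial_black: small amber bottle with a black cap, 29 mm across, 64 mm high; bystander on the left part of the riser. Origin at the centre of its underside.
- red_bottle: amber bottle with a red cap, 58 mm across, 122 mm high; bystander on the riser, left of the dock. Origin at the centre of its underside. (The thick pale hose that arches over the left part of the riser, and the instrument on the right, are fixed and solid: keep the arm clear of both.)
Not all that is in view belongs to the job. What is shaped like the part that bears cartridge_centre but yellow is not meant.

How it is judged:
By the outcome, as a careful person would: the job done as asked, in the order asked, and still so for the second after the job is handed in, while the arm keeps its last pose, push and grip.
It also fails if it takes over 58 s, if anything falls off the work surface, if the arm or the gripper's body presses on something with over 40 N, if the wrist force passes 120 N, or if a joint passes its speed limit or range.

## Robot

A 7-joint arm with a two-finger parallel gripper is mounted at the origin on the work surface; the furniture and walls round the work are solid. World frame = base frame: x ahead of the robot, y to its left, z up, the work surface at z = 0. Lengths are in mm, angles in rad, forces in N, time in s.
With the tool pointing down it reaches from about 425 to 925 mm from the base axis. Payload 6.8 kg.
Tool frame: the origin (TCP) lies midway between the tips of the shut fingers; the grasp point (between the pads) lies 19 mm behind it; z points along the fingers, y is the line along which they close (so a half turn about z gives the same grasp; the last joint's range is limited). The gripper opens to 88 mm and grips with 3 to 60 N. Pads are 20 mm wide; open, the fingers measure 115 mm over their backs; the gripper's body (75 mm by 178 mm) begins 61 mm behind the grasp point.
Start: joints at [1.171, 0.477, 0.022, 1.555, -0.011, 1.109, -0.083], TCP at [194.191, -646.481, 222.664] pointing down, gripper open.
Joint ranges: [-2.96, 2.96], [-0.34, 2.1], [-1.41, 1.46], [0.24, 2.44], [-1.37, 4.51], [0.17, 1.92], [-2.96, 2.96]. Speed limits (rad/s): [2.39, 2.39, 3.14, 3.14, 3.14, 3.14, 3.14].

## Interface

Orientations are given as [roll, pitch, yaw] about the fixed x, y, z axes, in that order (R = Rz(yaw) Ry(pitch) Rx(roll)).
In Python, from workcell import r gives the robot as it stands.
- The arm moves only by the shell command python3 -m pendant 'ROWS' [FORCE]. ROWS is JSON, a list of rows, each an object of numbers: "dx", "dy", "dz": the shift along the tool's x, y, z in cm; "ax", "ay", "az": the turn, a rotation vector about the tool's x, y, z in degrees; "grip": the finger opening in cm, from 0 to 8.78. A call has 1 to 5 rows; each row is the pose to reach, as a shift and turn from the pose commanded when the call began, along the tool's axes at that moment; what a row does not reach only later rows make up. A row lasts 1/8 s, in which the tool goes at most 62.5 mm and 10.7 degrees, less where a joint would pass 70% of its speed; a pose out of reach is approached as far as the arm can. A call with a gripper value outside its range is refused whole. The fingers move at their own pace and stop on an object; FORCE is the grip in N (left out, the last holds). Time passes only in rows, so rows that repeat a pose let the fingers close. It gives the time, the measured TCP pose, the force, the opening and the grip force at its end, in the units of the state.
- r.state(): the state, without advancing time (a new reading comes with each control period).
- r.capture(name): name is "scene" or "top" or "wrist"; returns a dict with "pixels" (480x640x3 uint8, red, green, blue), "intrinsics" (3x3 intrinsics, pixels), "origin" and "attitude" of the camera in the world. Camera axes: x right, y down, z forward; pixel columns grow to the right and rows downward; lengths in mm; the calibration is good to about 2 mm. A picture is of the moment at which its call begins. There is no depth.
- r.job_done(): hands the job in; it is judged then, once.
Trained networks look in a picture, given as the dict that the camera call returned (one of the last four; its "shot" number tells which), for a name from the list of things; names that differ only in an ending like _2 or _b are one class to them, and where a whole thing is asked for, a point or a joint stands for the part that bears it (a point fixed in the world has none). Each returns a list of dicts, best first, with "conf" (0 to 1); they miss things now and then, are a little off and sometimes report something else, mostly with a low value. They report only what shows in the picture. A call takes as long as a camera call. They do not tell look-alikes from the thing itself.
- r.regions_of(thing, picture): "region" (480x640 bool, what is visible of it) and "box" ([centre column, centre row, width, height] in pixels, round what is visible of it).
The state is a dict: "clock": time; "joint_pos": joint angles; "dq": joint speeds; "joint_torque": joint torques, N m; "tcp_pos": TCP position; "tcp_rot": TCP orientation; "wrist_force": force on the tool from outside, world axes, zero at the start; "torque": the same for the moment, N m; "gripper_width": finger opening in mm; "grip_force": force on a finger pad.
Only numpy, scipy, OpenCV 4.12 (cv2) and the standard library are available. Lean on these libraries where they do the work, as an engineer would, in place of code of your own. Each camera call takes 0.05 s, during which the arm holds its last target. There are 200 camera calls.

## Working session

There is one attempt and no reset: what is moved stays moved. The work goes in short steps, Python scripts to look and compute and a shell command to move; the robot and the scene stay as the last step left them, time stands still between calls to the robot, and variables do not carry over. Pictures are saved under pics/ and viewed, at most 10 in all, crops included, and the job is handed in when it is done.

```bash
mkdir -p pics; ls; cat > h.py <<'E'
import numpy as np, cv2
from workcell import r
from scipy.spatial.transform import Rotation as R
def cam(p):
    A=np.array(p["attitude"],float)
    if A.shape==(3,3): return A
    return R.from_euler('xyz',A).as_matrix()
def ray_z(p,uv,z):
    K=np.array(p["intrinsics"]);o=np.array(p["origin"],float)
    d=cam(p)@np.linalg.inv(K)@np.array([uv[0],uv[1],1.]);return o+d*(z-o[2])/d[2]
def proj(p,X):
    K=np.array(p["intrinsics"]);c=K@(cam(p).T@(np.array(X,float)-np.array(p["origin"],float)));return c[:2]/c[2]
def save(p,n): cv2.imwrite('pics/'+n+'.png',np.array(p["pixels"])[:,:,::-1])
E
python3 - <<'E'
from h import *
s=r.state();print({k:np.round(s[k],3).tolist() for k in s})
for n in ("scene","top"):
    p=r.capture(n);save(p,n);print(n,np.round(p["origin"],1),np.round(p["attitude"],3).tolist(),np.round(p["intrinsics"],1).tolist())
    for t in ("cassette","dock","cartridge_centre","cartridge_tab","catch_left","red_bottle","vial_white","vial_black"):
        try:
            print(t,[(round(d["conf"],2),np.round(d["box"]).tolist()) for d in r.regions_of(t,p)])
        except Exception as e: print(t,e)
E
```

```text
pics
{'clock': 0.0, 'joint_pos': [1.171, 0.478, 0.022, 1.556, -0.011, 1.109, -0.083], 'dq': [-0.0, -0.0, -0.0, -0.001, 0.002, -0.001, -0.0], 'joint_torque': [0.0, -58.286, 1.535, -27.261, -0.054, 0.017, 0.0], 'tcp_pos': [193.98, -645.897, 221.695], 'tcp_rot': [-3.14, 0.0, 0.292], 'wrist_force': [0.673, -0.781, -1.024], 'torque': [0.019, 0.029, -0.003], 'grip_force': 0.0, 'gripper_width': 87.595}
scene [-232.4  183.4  524.6] [-2.105, 0.016, -1.706] [[433.7, 0.0, 319.9], [0.0, 433.7, 235.1], [0.0, 0.0, 1.0]]
cassette [(0.95, [396.0, 188.0, 56.0, 31.0])]
dock [(0.56, [398.0, 207.0, 69.0, 26.0])]
cartridge_centre [(0.77, [175.0, 350.0, 26.0, 42.0]), (0.75, [397.0, 187.0, 61.0, 34.0])]
cartridge_tab [(0.96, [408.0, 241.0, 24.0, 39.0])]
catch_left [(0.51, [391.0, 176.0, 7.0, 1.0])]
red_bottle [(0.84, [302.0, 185.0, 27.0, 58.0])]
vial_white [(0.67, [328.0, 246.0, 16.0, 31.0]), (0.17, [339.0, 223.0, 12.0, 30.0])]
vial_black [(0.95, [340.0, 225.0, 10.0, 32.0]), (0.4, [400.0, 209.0, 69.0, 24.0])]
top [ 423.6  108.7 1177. ] [-3.074, -0.019, -1.559] [[485.3, 0.0, 311.7], [0.0, 485.3, 231.9], [0.0, 0.0, 1.0]]
cassette [(0.62, [401.0, 163.0, 55.0, 29.0])]
dock [(0.73, [397.0, 168.0, 64.0, 48.0])]
cartridge_centre [(0.75, [199.0, 323.0, 14.0, 20.0]), (0.74, [382.0, 259.0, 11.0, 13.0])]
cartridge_tab [(0.52, [384.0, 258.0, 16.0, 15.0])]
catch_left []
red_bottle [(0.92, [306.0, 153.0, 26.0, 34.0])]
vial_white [(0.69, [315.0, 243.0, 13.0, 13.0])]
vial_black [(0.58, [331.0, 220.0, 17.0, 18.0])]
```

View pics/scene.png

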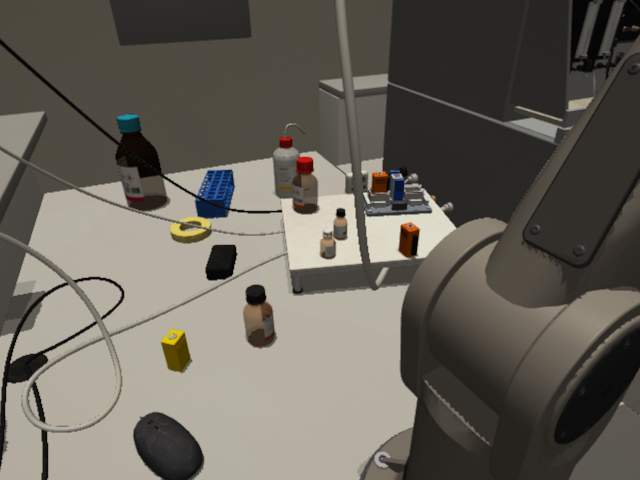

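View pics/top.png

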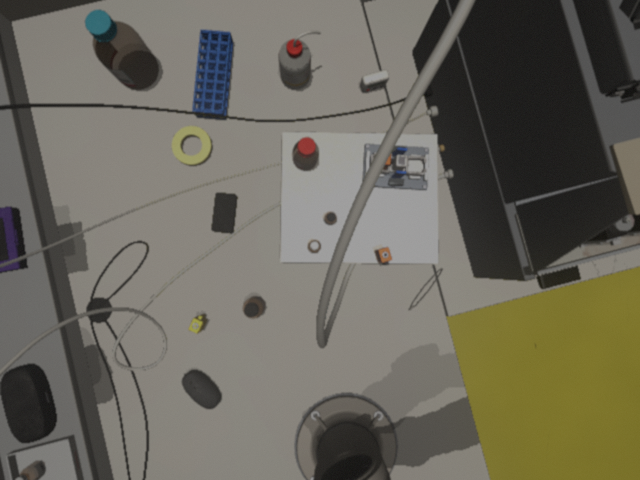

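```bash
python3 - <<'E'
from h import *
pt=r.capture("top");ps=r.capture("scene")
T=np.array(pt["pixels"])[125:275,270:470];S=np.array(ps["pixels"])[150:270,270:470]
im=np.vstack([cv2.resize(T,None,fx=3,fy=3,interpolation=cv2.INTER_CUBIC)[:,:600]])
im2=cv2.resize(S,None,fx=3,fy=3,interpolation=cv2.INTER_CUBIC)
cv2.imwrite('pics/tc.png',im[:,:,::-1]);cv2.imwrite('pics/sc.png',im2[:,:,::-1])
for n,uv,z in [("cart",(384,255),122),("dock",(397,168),72),("cass",(401,163),120),("red",(306,147),180),("vb",(331,218),126),("vw",(315,246),118)]: print(n,np.round(ray_z(pt,uv,z)))
sh=[(375,285),(368,250),(357,180),(350,100),(342,40),(338,0)]
sv=np.array([q[1] for q in sh][::-1]);su=np.array([q[0] for q in sh][::-1])
for uv in [(320,340),(322,310),(325,290),(333,255),(345,225),(358,195),(375,160),(392,128),(410,95),(440,45)]:
    b=None
    for z in range(0,900,5):
        X=ray_z(pt,uv,z);q=proj(ps,X)
        e=abs(q[0]-np.interp(q[1],sv,su))
        if b is None or e<b[0]: b=(e,X,q)
    print(uv,np.round(b[0],1),np.round(b[1]),np.round(b[2]))
E
```

```text
cart [447. -69. 122.]
dock [ 650. -107.   72.]
cass [ 651. -107.  120.]
red [669. 104. 180.]
vb [526.  48. 126.]
vw [465.  82. 118.]
(320, 340) 0.1 [311.  81. 440.] [345.  60.]
(322, 310) 0.3 [362.  81. 500.] [338.   2.]
(325, 290) 0.9 [389.  77. 500.] [337.   1.]
(333, 255) 0.1 [438.  65. 480.] [340.  15.]
(345, 225) 0.0 [493.  36. 345.] [350. 103.]
(358, 195) 0.1 [588. -19.  55.] [364. 224.]
(375, 160) 0.2 [498.  58. 840.] [ 338. -355.]
(392, 128) 1.0 [505.  57. 895.] [ 339. -432.]
(410, 95) 7.5 [525.  46. 895.] [ 346. -416.]
(440, 45) 18.0 [557.  28. 895.] [ 356. -394.]
```

View pics/tc.png

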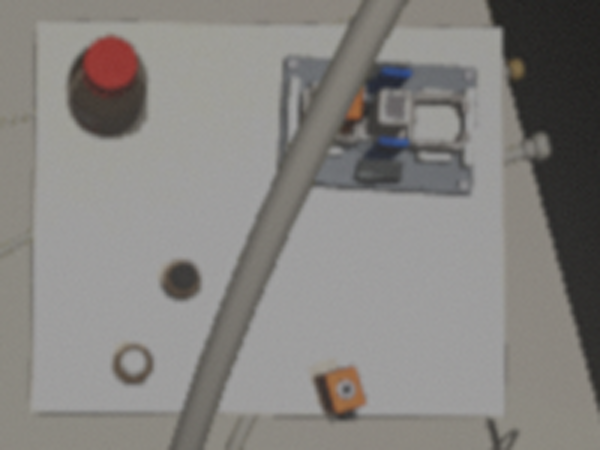

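View pics/sc.png

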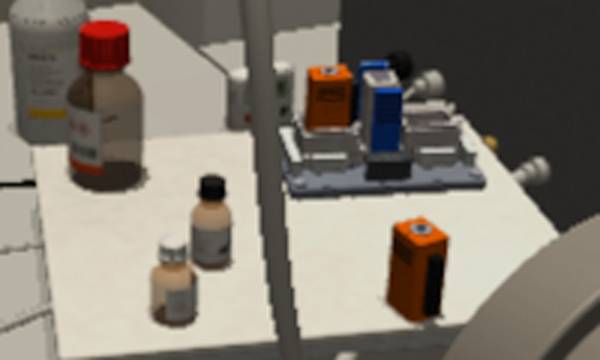

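```bash
python3 - <<'E'
from h import *
pt=r.capture("top");ps=r.capture("scene")
print("scene foot z0,62",np.round(ray_z(ps,(376,287),0)),np.round(ray_z(ps,(376,287),62)),"top foot",np.round(ray_z(pt,(320,342),0)),np.round(ray_z(pt,(320,342),300)))
for uv in [(320,342),(325,290),(333,255),(345,225),(358,195),(375,160),(392,128),(410,95),(440,45)]:
    print(uv,[(z,*np.round(ray_z(pt,uv,z)[:2]).astype(int),*np.round(proj(ps,ray_z(pt,uv,z))).astype(int)) for z in (0,100,200,300,400,500,600)])
E
```

```text
scene foot z0,62 [431. -10.   0.] [353.  13.  62.] top foot [240.  64.   0.] [287.  75. 300.]
(320, 342) [(0, np.int64(240), np.int64(64), np.int64(360), np.int64(365)), (100, np.int64(255), np.int64(68), np.int64(357), np.int64(310)), (200, np.int64(271), np.int64(72), np.int64(354), np.int64(247)), (300, np.int64(287), np.int64(75), np.int64(351), np.int64(177)), (400, np.int64(302), np.int64(79), np.int64(347), np.int64(96)), (500, np.int64(318), np.int64(83), np.int64(342), np.int64(3)), (600, np.int64(334), np.int64(87), np.int64(337), np.int64(-105))]
(325, 290) [(0, np.int64(364), np.int64(53), np.int64(351), np.int64(313)), (100, np.int64(369), np.int64(58), np.int64(349), np.int64(266)), (200, np.int64(374), np.int64(63), np.int64(347), np.int64(213)), (300, np.int64(379), np.int64(67), np.int64(344), np.int64(153)), (400, np.int64(384), np.int64(72), np.int64(341), np.int64(83)), (500, np.int64(389), np.int64(77), np.int64(337), np.int64(1)), (600, np.int64(394), np.int64(81), np.int64(333), np.int64(-96))]
(333, 255) [(0, np.int64(448), np.int64(35), np.int64(352), np.int6
[... 2549 characters left out ...]
(382), np.int64(94)), (400, np.int64(704), np.int64(-65), np.int64(379), np.int64(48)), (500, np.int64(668), np.int64(-42), np.int64(375), np.int64(-7)), (600, np.int64(632), np.int64(-20), np.int64(370), np.int64(-75))]
(440, 45) [(0, np.int64(978), np.int64(-230), np.int64(402), np.int64(174)), (100, np.int64(931), np.int64(-201), np.int64(400), np.int64(148)), (200, np.int64(884), np.int64(-172), np.int64(397), np.int64(119)), (300, np.int64(837), np.int64(-143), np.int64(395), np.int64(84)), (400, np.int64(790), np.int64(-115), np.int64(391), np.int64(42)), (500, np.int64(743), np.int64(-86), np.int64(387), np.int64(-8)), (600, np.int64(696), np.int64(-57), np.int64(382), np.int64(-71))]
```

The scene shows the loose cartridge at about (409,240) with a black tab. The cassette's empty pocket is on the right, at about (415,185), so cassette +x is roughly world -y. The pale hose crosses high above the cassette's left half. The yellow block at (175,350) is the decoy. I'll swing in around the right side and keep away from the instrument.

```bash
python3 -m pendant '[{"dx":1.3,"dy":-5.5,"dz":-2},{"dx":2.6,"dy":-11,"dz":-4},{"dx":3.9,"dy":-16.5,"dz":-6},{"dx":5.2,"dy":-22,"dz":-8},{"dx":5.2,"dy":-22,"dz":-8}]'
python3 -m pendant '[{"dx":4,"dy":-2},{"dx":8,"dy":-5},{"dx":13,"dy":-7.5},{"dx":17.5,"dy":-11},{"dx":17.5,"dy":-11}]'
cat >> h.py <<'E'
def go(x,y,z,yaw=None):
    s=r.state();M=R.from_euler('xyz',s["tcp_rot"]).as_matrix()
    d=M.T@(np.array([x,y,z])-np.array(s["tcp_pos"]))/10
    print("pos",np.round(s["tcp_pos"],1),"rot",np.round(np.degrees(s["tcp_rot"]),2),"d cm",np.round(d,2), end=' ')
    if yaw is not None:
        G=R.from_euler('xyz',[np.pi,0,yaw]).as_matrix()
        print("turn deg",np.round(R.from_matrix(M.T@G).as_rotvec(degrees=True),2),end='')
    print("J",np.round(s["joint_pos"],2),"F",np.round(s["wrist_force"],1),"w",round(s["gripper_width"],1),"g",round(s["grip_force"],1))
E
python3 -c "
from h import *
go(425,-115,290)"
```

```text
pos [ 194.2 -646.5  222.7] rot [-180.     -0.     16.72] d cm [ 37.39 -44.26  -6.73] J [ 1.17  0.48  0.02  1.56 -0.01  1.11 -0.08] F [ 0.3 -0.6  0.4] w 88.0 g 0.0schema error: expected keys dx, dy, dz, ax, ay, az, grip
schema error: expected keys dx, dy, dz, ax, ay, az, grip
```

```bash
python3 -m pendant '[{"dx":1.3,"dy":-5.5,"dz":-2,"ax":0,"ay":0,"az":0,"grip":8.7},{"dx":2.6,"dy":-11,"dz":-4,"ax":0,"ay":0,"az":0,"grip":8.7},{"dx":3.9,"dy":-16.5,"dz":-6,"ax":0,"ay":0,"az":0,"grip":8.7},{"dx":5.2,"dy":-22,"dz":-8,"ax":0,"ay":0,"az":0,"grip":8.7}]'
python3 -m pendant '[{"dx":4,"dy":-2,"dz":0,"ax":0,"ay":0,"az":0,"grip":8.7},{"dx":8,"dy":-5,"dz":0,"ax":0,"ay":0,"az":0,"grip":8.7},{"dx":13,"dy":-7.5,"dz":0,"ax":0,"ay":0,"az":0,"grip":8.7},{"dx":17.5,"dy":-11,"dz":0,"ax":0,"ay":0,"az":0,"grip":8.7}]'
python3 -c "
from h import *
go(425,-115,290)"
```

```text
clock: 1.6
tcp_pos: [180.6, -419.1, 303.3]
tcp_rot: [3.141, -0.0, 0.292]
wrist_force: [0.4, 0.4, -0.1]
gripper_width: 87.0
grip_force: 0.0
clock: 2.1
tcp_pos: [317.9, -263.9, 303.1]
tcp_rot: [3.14, -0.001, 0.291]
wrist_force: [0.2, -0.8, -0.0]
gripper_width: 87.2
grip_force: 0.0
pos [ 317.9 -263.9  303.1] rot [ 1.7994e+02 -5.0000e-02  1.6690e+01] d cm [ 14.53 -11.19   1.31] J [ 0.83 -0.03 -0.28  2.01 -0.01  1.16 -0.72] F [ 0.2 -0.8 -0. ] w 87.2 g 0.0
```

```bash
python3 -m pendant '[{"dx":3.6,"dy":-2.8,"dz":0,"ax":0,"ay":0,"az":0,"grip":8.7},{"dx":7.2,"dy":-5.6,"dz":0,"ax":0,"ay":0,"az":0,"grip":8.7},{"dx":10.8,"dy":-8.4,"dz":0,"ax":0,"ay":0,"az":0,"grip":8.7},{"dx":14.5,"dy":-11.2,"dz":0,"ax":0,"ay":0,"az":0,"grip":8.7},{"dx":14.5,"dy":-11.2,"dz":0,"ax":0,"ay":0,"az":0,"grip":8.7}]'
python3 - <<'E'
from h import *
go(447,-69,250)
p=r.capture("wrist");save(p,"w1")
print(np.round(p["origin"]),np.round(cam(p),2).tolist())
for t in ("cassette","cartridge_centre","cartridge_tab","catch_left"):
    print(t,[(round(d["conf"],2),np.round(d["box"]).tolist()) for d in r.regions_of(t,p)])
E
```

```text
clock: 2.72
tcp_pos: [424.9, -113.0, 303.0]
tcp_rot: [-3.141, -0.001, 0.298]
wrist_force: [0.8, -0.4, -0.7]
gripper_width: 86.8
grip_force: 0.0
pos [ 424.9 -113.   303. ] rot [-1.7998e+02 -8.0000e-02  1.7080e+01] d cm [ 3.39 -3.56  5.31] J [ 0.62  0.03 -0.5   1.95  0.02  1.16 -1.17] F [ 0.8 -0.4 -0.7] w 86.8 g 0.0
[488. -95. 466.] [[0.29, -0.93, -0.23], [-0.96, -0.28, -0.07], [-0.0, 0.24, -0.97]]
cassette [(0.77, [394.0, 18.0, 98.0, 37.0])]
cartridge_centre [(0.98, [288.0, 182.0, 32.0, 34.0])]
cartridge_tab [(0.81, [288.0, 183.0, 30.0, 37.0])]
catch_left [(0.65, [374.0, 37.0, 158.0, 73.0])]
```

View pics/w1.png

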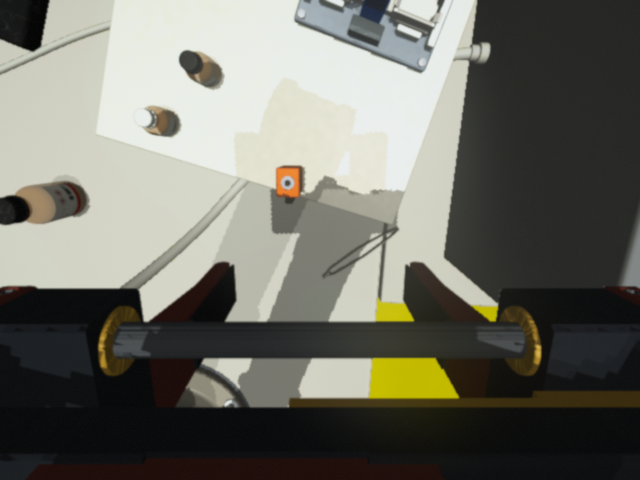

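```bash
cat >> h.py <<'E'
def orange(p,box=None,zt=122):
    im=np.array(p["pixels"]);h=cv2.cvtColor(im,cv2.COLOR_RGB2HSV)
    m=((h[...,0]<16)&(h[...,1]>150)&(h[...,2]>150)).astype(np.uint8)
    if box: 
        k=np.zeros_like(m);x,y,w,hh=[int(v) for v in box];k[max(0,y-hh):y+hh,max(0,x-w):x+w]=1;m*=k
    m=cv2.morphologyEx(m,cv2.MORPH_CLOSE,np.ones((9,9)))
    n,l,st,c=cv2.connectedComponentsWithStats(m);i=1+np.argmax(st[1:,4])
    cn,_=cv2.findContours((l==i).astype(np.uint8),0,2);cn=max(cn,key=len)[:,0,:]
    W=np.array([ray_z(p,q,zt)[:2] for q in cn],np.float32)
    return cv2.minAreaRect(W),st[i]
E
python3 - <<'E'
from h import *
p=r.capture("wrist");d=r.regions_of("cartridge_centre",p)[0]
print(orange(p,d["box"]),np.round(p["intrinsics"],1).tolist())
c=np.array(p["pixels"])[150:220,250:330];cv2.imwrite('pics/c1.png',cv2.resize(c,None,fx=7,fy=7,interpolation=cv2.INTER_CUBIC)[:,:,::-1])
E
```

```text
(((448.9706726074219, -72.19779968261719), (29.02004051208496, 22.17060661315918), 16.547056198120117), array([272, 164,  23,  30, 490], dtype=int32)) [[335.8, 0.0, 319.3], [0.0, 335.8, 234.7], [0.0, 0.0, 1.0]]
```

```bash
python3 -c "
from h import *
go(449,-72,200,np.radians(16.5))"
```

```text
pos [ 422.8 -117.2  302.7] rot [1.7998e+02 1.0000e-02 1.6600e+01] d cm [ 3.8  -3.59 10.27] turn deg [0.02 0.01 0.1 ]J [ 0.62  0.03 -0.5   1.95  0.02  1.16 -1.16] F [-0.4  0.1 -0.1] w 87.4 g 0.0
```

```bash
python3 -m pendant '[{"dx":1.9,"dy":-1.8,"dz":5,"ax":0,"ay":0,"az":0,"grip":8.7},{"dx":3.8,"dy":-3.6,"dz":10.3,"ax":0,"ay":0,"az":0,"grip":8.7},{"dx":3.8,"dy":-3.6,"dz":10.3,"ax":0,"ay":0,"az":0,"grip":8.7},{"dx":3.8,"dy":-3.6,"dz":10.3,"ax":0,"ay":0,"az":0,"grip":8.7}]'
python3 - <<'E'
from h import *
p=r.capture("wrist");d=r.regions_of("cartridge_centre",p);print([(x["conf"],x["box"]) for x in d])
d=d[0]
print(orange(p,d["box"]))
print([(x["conf"],x["box"]) for x in r.regions_of("cassette",p)])
go(449,-72,122,np.radians(16.5)); save(p,"w2")
E
```

```text
clock: 3.58
tcp_pos: [449.7, -71.7, 200.7]
tcp_rot: [3.141, -0.001, 0.291]
wrist_force: [0.7, 0.2, 0.5]
gripper_width: 87.2
grip_force: 0.0
[(0.83, [319.6, 236.9, 34.4, 56.5]), (0.74, [442.9, 13.2, 50.1, 23.4])]Traceback (most recent call last):
  File "<stdin>", line 4, in <module>
  File "h.py", line 28, in orange
    n,l,st,c=cv2.connectedComponentsWithStats(m);i=1+np.argmax(st[1:,4])
                                                     ~~~~~~~~~^^^^^^^^^^
    return _wrapfunc(a, 'argmax', axis=axis, out=out, **kwds)
    return bound(*args, **kwds)
ValueError: attempt to get argmax of an empty sequence
```

```bash
sed -i 's/\[...,2\]>150/[...,2]>vt/; s/zt=122):/zt=122,vt=150):/' h.py
python3 - <<'E'
from h import *
p=r.capture("wrist");d=r.regions_of("cartridge_centre",p)[0]
for v in (50,70,90,110):
  try: print(v,orange(p,d["box"],vt=v))
  except Exception: pass
im=np.array(p["pixels"])
a=cv2.resize(im[185:285,270:370],(400,400),interpolation=cv2.INTER_CUBIC)
b=cv2.resize(im[0:133,350:483],(400,400),interpolation=cv2.INTER_CUBIC)
cv2.imwrite('pics/w2.png',np.hstack([np.clip(a.astype(int)*2,0,255).astype(np.uint8),b])[:,:,::-1])
go(449,-72,122,np.radians(16.5))
E
```

```text
50 (((451.08599853515625, -71.69099426269531), (32.457366943359375, 22.595121383666992), 15.89869499206543), array([303, 219,  31,  43, 914], dtype=int32))
70 (((451.08599853515625, -71.69099426269531), (32.457366943359375, 22.595121383666992), 15.89869499206543), array([303, 219,  31,  43, 914], dtype=int32))
90 (((449.2635498046875, -71.74613952636719), (28.783788681030273, 21.647741317749023), 17.090478897094727), array([303, 224,  30,  38, 810], dtype=int32))
pos [450.1 -71.8 201.2] rot [ 1.7989e+02 -1.3000e-01  1.6620e+01] d cm [-0.13 -0.02  7.92] turn deg [ 0.11 -0.13  0.12]J [ 0.52  0.18 -0.55  2.05  0.12  0.93 -1.37] F [ 0.4  0.5 -0.1] w 87.3 g 0.0
```

View pics/w2.png

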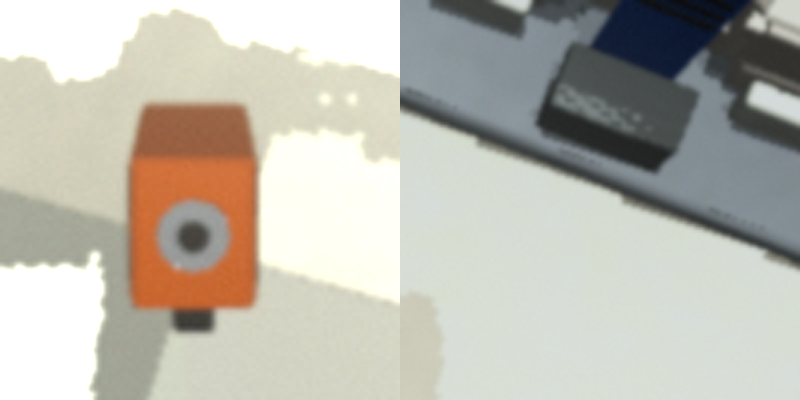

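```bash
python3 -m pendant '[{"dx":-0.1,"dy":0,"dz":5,"ax":0,"ay":0,"az":0,"grip":6},{"dx":-0.1,"dy":0,"dz":9,"ax":0,"ay":0,"az":0,"grip":6},{"dx":-0.1,"dy":0,"dz":10.8,"ax":0,"ay":0,"az":0,"grip":6},{"dx":-0.1,"dy":0,"dz":10.8,"ax":0,"ay":0,"az":0,"grip":6},{"dx":-0.1,"dy":0,"dz":10.8,"ax":0,"ay":0,"az":0,"grip":6}]'
python3 -m pendant '[{"dx":0,"dy":0,"dz":0,"ax":0,"ay":0,"az":0,"grip":1.5},{"dx":0,"dy":0,"dz":0,"ax":0,"ay":0,"az":0,"grip":1.5},{"dx":0,"dy":0,"dz":0,"ax":0,"ay":0,"az":0,"grip":1.5},{"dx":0,"dy":0,"dz":0,"ax":0,"ay":0,"az":0,"grip":1.5},{"dx":0,"dy":0,"dz":0,"ax":0,"ay":0,"az":0,"grip":1.5}]' 20
```

```text
clock: 4.4
tcp_pos: [449.4, -71.4, 92.9]
tcp_rot: [3.14, -0.002, 0.291]
wrist_force: [0.2, 0.2, 1.2]
gripper_width: 59.9
grip_force: 0.0
clock: 5.03
tcp_pos: [448.4, -71.1, 91.7]
tcp_rot: [3.142, 0.0, 0.292]
wrist_force: [-0.1, -0.9, 0.9]
gripper_width: 24.2
grip_force: 20.0
```

```bash
python3 -m pendant '[{"dx":0,"dy":0,"dz":-4,"ax":0,"ay":0,"az":0,"grip":1.5},{"dx":0,"dy":0,"dz":-8,"ax":0,"ay":0,"az":-8,"grip":1.5},{"dx":2,"dy":1,"dz":-12,"ax":0,"ay":0,"az":-16,"grip":1.5},{"dx":4,"dy":2,"dz":-16,"ax":0,"ay":0,"az":-25,"grip":1.5},{"dx":6,"dy":3,"dz":-16,"ax":0,"ay":0,"az":-34,"grip":1.5}]'
python3 -m pendant '[{"dx":1,"dy":1,"dz":0,"ax":0,"ay":0,"az":-9,"grip":1.5},{"dx":1,"dy":2,"dz":0,"ax":0,"ay":0,"az":-18,"grip":1.5},{"dx":1,"dy":3,"dz":0,"ax":0,"ay":0,"az":-27,"grip":1.5},{"dx":1,"dy":3,"dz":0,"ax":0,"ay":0,"az":-35,"grip":1.5},{"dx":1,"dy":3,"dz":0,"ax":0,"ay":0,"az":-35,"grip":1.5}]'
python3 - <<'E'
from h import *
go(600,-147,250,np.radians(86))
p=r.capture("wrist");save(p,"w3")
print(np.round(p["origin"]))
for t in ("cassette","cartridge_centre","catch_left"):
    print(t,[(round(d["conf"],2),np.round(d["box"]).tolist()) for d in r.regions_of(t,p)])
E
```

```text
clock: 5.65
tcp_pos: [517.0, -82.7, 255.0]
tcp_rot: [3.136, -0.003, 0.89]
wrist_force: [-0.3, 0.6, -1.0]
gripper_width: 23.5
grip_force: 20.0
clock: 6.28
tcp_pos: [543.8, -93.8, 251.3]
tcp_rot: [-3.141, -0.0, 1.495]
wrist_force: [0.8, 0.8, -1.0]
gripper_width: 23.9
grip_force: 20.0
pos [543.8 -93.8 251.3] rot [-1.7996e+02 -3.0000e-02  8.5630e+01] d cm [-4.88  6.01  0.12] turn deg [-0.04 -0.03 -0.37]J [ 0.66  0.33 -0.74  1.78  0.25  1.12 -0.24] F [ 0.8  0.8 -1. ] w 23.9 g 20.0
[549. -29. 414.]
cassette [(0.58, [444.0, 220.0, 84.0, 132.0])]
cartridge_centre [(0.89, [318.0, 278.0, 55.0, 78.0]), (0.7, [444.0, 224.0, 88.0, 136.0])]
catch_left [(0.62, [469.0, 226.0, 32.0, 36.0])]
```

View pics/w3.png

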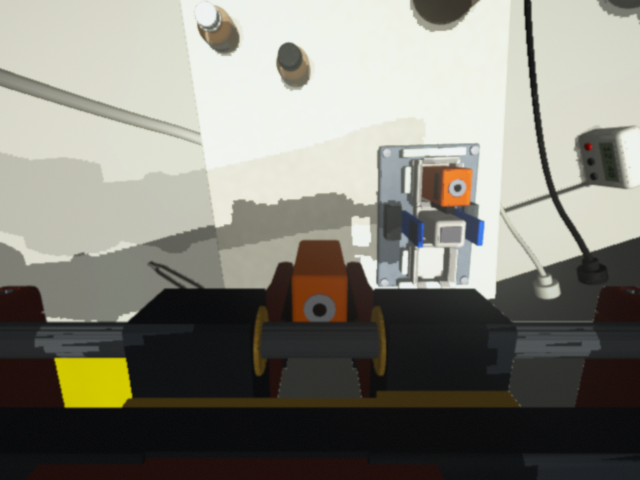

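```bash
cat >> h.py <<'E'
def dockrect(p):
    im=np.array(p["pixels"]);hsv=cv2.cvtColor(im,cv2.COLOR_RGB2HSV)
    return hsv
def blue(p,zt=138):
    h=cv2.cvtColor(np.array(p["pixels"]),cv2.COLOR_RGB2HSV)
    m=((h[...,0]>105)&(h[...,0]<130)&(h[...,1]>140)&(h[...,2]>50)).astype(np.uint8)
    n,l,st,c=cv2.connectedComponentsWithStats(m)
    return [(st[i].tolist(),np.round(c[i])) for i in range(1,n) if st[i,4]>60],l
E
python3 - <<'E'
from h import *
p=r.capture("wrist")
for v in (100,150,180,200):
    try:
        b=orange(p,[457,187,28,30],zt=144,vt=v);print(v,np.round(b[0][0],1),np.round(b[0][1],1),round(b[0][2],1),b[1])
    except Exception as e: print(v)
print(blue(p)[0])
print("post",ray_z(p,(450.5,233),138))
for q in ((380,145),(478,145),(377,287)): print(q,np.round(ray_z(p,q,72),1))
c=np.array(p["pixels"])[130:300,370:490];cv2.imwrite('pics/w4.png',cv2.resize(c,None,fx=3.5,fy=3.5,interpolation=cv2.INTER_CUBIC)[:,:,::-1])
E
```

```text
100 [655.  -65.4] [30.  23.7] 89.2 [440 169  31  38 845]
150 [655.6 -65.4] [29.3 23.2] 87.6 [441 169  30  37 806]
180 [655.7 -65.4] [28.8 22.3] 86.7 [441 169  30  37 751]
200 [655.8 -65.3] [28.2 21.8] 88.2 [442 169  29  37 700]
[([476, 221, 7, 24, 123], array([479., 233.])), ([417, 222, 6, 25, 112], array([420., 235.]))]
post [ 654.39008999 -104.62037798  138.        ]
(380, 145) [608.8 -27.8  72. ]
(478, 145) [705.  -35.3  72. ]
(377, 287) [ 600.5 -177.5   72. ]
```

View pics/w4.png

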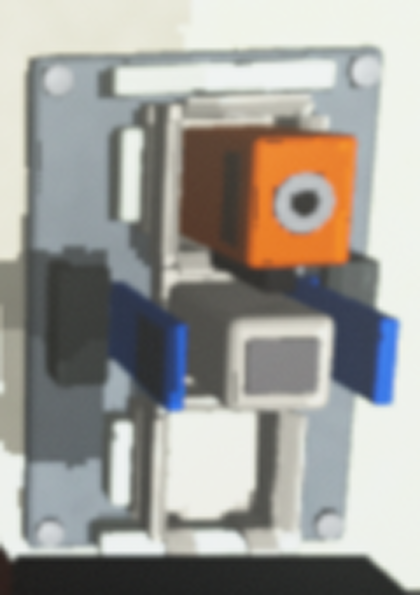

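```bash
python3 - <<'E'
from h import *
p=r.capture("wrist");s=r.state();print(np.round(s["tcp_pos"],1),np.round(s["tcp_rot"],4))
im=np.array(p["pixels"])
print("held top ctr",np.round(ray_z(p,(320,309),s["tcp_pos"][2]+29),1))
a=ray_z(p,(420,234.3),138);b=ray_z(p,(480,233.1),138);print("catches",np.round(a,1),np.round(b,1),np.round((a+b)/2,1),np.linalg.norm(a-b))
g=cv2.cvtColor(im[255:335,280:365],cv2.COLOR_RGB2GRAY)
c=im[285:325,300:340];h=cv2.cvtColor(c,cv2.COLOR_RGB2HSV);m=(h[...,1]<90).astype(np.uint8);n,l,st,ce=cv2.connectedComponentsWithStats(m);print(st[1:].tolist(),ce[1:]+[300,285])
# ring of seated cartridge
c=im[170:205,440:475];h=cv2.cvtColor(c,cv2.COLOR_RGB2HSV);m=(h[...,1]<110).astype(np.uint8);n,l,st,ce=cv2.connectedComponentsWithStats(m);print(st[1:].tolist());[print(ray_z(p,q+[440,170],144),k[4]) for q,k in zip(ce[1:],st[1:]) if k[4]>30]
go(651.5,-145,200,np.radians(86.8))
E
```

```text
[544.  -93.7 251.7] [3.1415e+00 2.0000e-04 1.4951e+00]
held top ctr [544.2 -95.2 280.7]
catches [ 628.7 -103.7  138. ] [ 679.4 -106.6  138. ] [ 654.  -105.2  138. ] 50.712321451579
[[0, 9, 40, 31, 816]] [[319.25857843 309.97426471]]
[[30, 0, 5, 35, 152], [8, 9, 18, 18, 245]]
[668.92340921 -67.39453227 144.        ] 152
[656.14445342 -65.74771542 144.        ] 245
pos [544.  -93.7 251.7] rot [1.800e+02 1.000e-02 8.566e+01] d cm [-4.3  11.11  5.17] turn deg [ 0.    0.01 -1.14]J [ 0.65  0.33 -0.74  1.78  0.25  1.12 -0.24] F [-0.7  0.7 -0.9] w 23.6 g 20.0
```

```bash
python3 -m pendant '[{"dx":-1.4,"dy":3.7,"dz":0,"ax":0,"ay":0,"az":-0.5,"grip":1.5},{"dx":-2.8,"dy":7.4,"dz":0,"ax":0,"ay":0,"az":-1.1,"grip":1.5},{"dx":-4.25,"dy":11.1,"dz":2.5,"ax":0,"ay":0,"az":-1.1,"grip":1.5},{"dx":-4.25,"dy":11.1,"dz":5.2,"ax":0,"ay":0,"az":-1.1,"grip":1.5},{"dx":-4.25,"dy":11.1,"dz":5.2,"ax":0,"ay":0,"az":-1.1,"grip":1.5}]'
python3 - <<'E'
from h import *
p=r.capture("wrist");s=r.state();im=np.array(p["pixels"])
b=blue(p)[0];print(b,np.round(p["origin"]))
for z in (138,): print([np.round(ray_z(p,c,z),1) for _,c in b])
b=[(round(d["conf"],2),np.round(d["box"]).tolist()) for d in r.regions_of("cartridge_centre",p)];print(b)
go(651.6,-144.5,115,np.radians(86.7))
save(p,"w5");save(r.capture("top"),"top2")
E
```

```text
clock: 7.2
tcp_pos: [650.1, -144.4, 197.1]
tcp_rot: [-3.137, -0.001, 1.515]
wrist_force: [-0.0, -0.2, -0.1]
gripper_width: 24.1
grip_force: 20.0
[([280, 175, 9, 34, 256], array([284., 192.])), ([357, 175, 9, 32, 246], array([361., 191.]))] [655. -80. 360.]
[array([ 628.8, -104.3,  138. ]), array([ 679.5, -106.5,  138. ])]
[(0.83, [318.0, 281.0, 58.0, 79.0])]
pos [ 651.7 -144.   200.4] rot [179.98  -0.    86.83] d cm [-0.05 -0.01  8.54] turn deg [ 0.02 -0.    0.13]J [ 0.58  0.57 -0.67  1.56  0.38  1.14 -0.22] F [ 0.1  0.7 -0.5] w 23.7 g 20.0
```

View pics/w5.png

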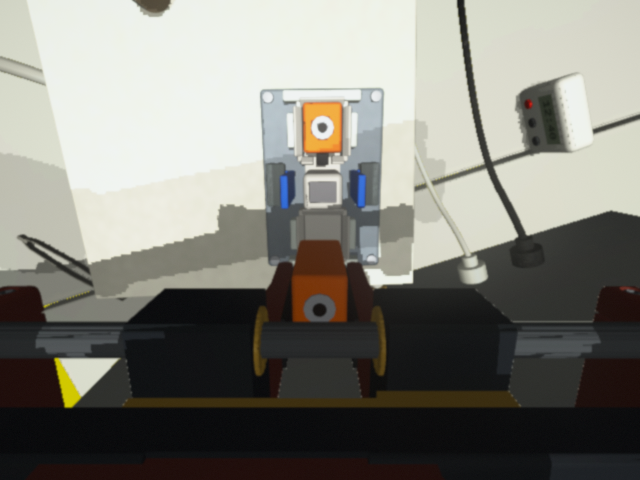

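```bash
python3 -m pendant '[{"dx":-0.05,"dy":0,"dz":3,"ax":0,"ay":0,"az":0,"grip":1.5},{"dx":-0.05,"dy":0,"dz":5.5,"ax":0,"ay":0,"az":0,"grip":1.5},{"dx":-0.05,"dy":0,"dz":6.5,"ax":0,"ay":0,"az":0,"grip":1.5},{"dx":-0.05,"dy":0,"dz":7,"ax":0,"ay":0,"az":0,"grip":1.5},{"dx":-0.05,"dy":0,"dz":7.2,"ax":0,"ay":0,"az":0,"grip":1.5}]'
python3 -m pendant '[{"dx":0,"dy":0,"dz":0.3,"ax":0,"ay":0,"az":0,"grip":1.5},{"dx":0,"dy":0,"dz":0.6,"ax":0,"ay":0,"az":0,"grip":1.5},{"dx":0,"dy":0,"dz":0.9,"ax":0,"ay":0,"az":0,"grip":1.5},{"dx":0,"dy":0,"dz":1.1,"ax":0,"ay":0,"az":0,"grip":1.5}]'
```

```text
clock: 7.98
tcp_pos: [652.2, -144.9, 128.7]
tcp_rot: [3.14, 0.0, 1.515]
wrist_force: [0.4, -1.3, 0.4]
gripper_width: 23.8
grip_force: 20.0
clock: 8.48
tcp_pos: [651.5, -144.9, 116.4]
tcp_rot: [-3.141, -0.0, 1.515]
wrist_force: [0.6, -1.2, -0.6]
gripper_width: 23.7
grip_force: 20.0
```

```bash
python3 -m pendant '[{"dx":0,"dy":0,"dz":0.1,"ax":0,"ay":0,"az":0,"grip":1.5},{"dx":0,"dy":0,"dz":0.2,"ax":0,"ay":0,"az":0,"grip":1.5},{"dx":0,"dy":0,"dz":0.3,"ax":0,"ay":0,"az":0,"grip":1.5},{"dx":0,"dy":0,"dz":0.3,"ax":0,"ay":0,"az":0,"grip":1.5}]'
```

```text
clock: 8.98
tcp_pos: [651.7, -144.9, 113.8]
tcp_rot: [3.141, 0.0, 1.515]
wrist_force: [0.1, -1.0, 0.1]
gripper_width: 23.8
grip_force: 20.0
```

```bash
python3 -m pendant '[{"dx":0,"dy":0,"dz":0.1,"ax":0,"ay":0,"az":0,"grip":1.5},{"dx":0,"dy":0,"dz":0.15,"ax":0,"ay":0,"az":0,"grip":1.5},{"dx":0,"dy":0,"dz":0.2,"ax":0,"ay":0,"az":0,"grip":1.5},{"dx":0,"dy":0,"dz":0.2,"ax":0,"ay":0,"az":0,"grip":1.5}]'
```

```text
clock: 9.48
tcp_pos: [651.7, -144.9, 113.7]
tcp_rot: [3.141, 0.001, 1.515]
wrist_force: [-6.0, -0.5, 12.9]
gripper_width: 23.7
grip_force: 20.0
```

```bash
python3 -m pendant '[{"dx":0,"dy":0,"dz":-0.1,"ax":0,"ay":0,"az":0,"grip":5},{"dx":0,"dy":0,"dz":-0.1,"ax":0,"ay":0,"az":0,"grip":5},{"dx":0,"dy":0,"dz":-0.1,"ax":0,"ay":0,"az":0,"grip":5},{"dx":0,"dy":0,"dz":-0.1,"ax":0,"ay":0,"az":0,"grip":5}]'
python3 -m pendant '[{"dx":0,"dy":0,"dz":-2,"ax":0,"ay":0,"az":0,"grip":5},{"dx":0,"dy":0,"dz":-5,"ax":0,"ay":0,"az":0,"grip":7},{"dx":0,"dy":0,"dz":-9,"ax":0,"ay":0,"az":0,"grip":8.7},{"dx":0,"dy":0,"dz":-9,"ax":0,"ay":0,"az":0,"grip":8.7}]'
python3 - <<'E'
from h import *
p=r.capture("wrist");save(p,"w6");b=blue(p)[0];print([np.round(ray_z(p,c,138),1) for _,c in b])
im=np.array(p["pixels"])
h=cv2.cvtColor(im,cv2.COLOR_RGB2HSV);m=((h[...,0]<16)&(h[...,1]>150)&(h[...,2]>60)).astype(np.uint8);m=cv2.morphologyEx(m,cv2.MORPH_CLOSE,np.ones((15,15)))
n,l,st,c=cv2.connectedComponentsWithStats(m);print([(st[i].tolist(),np.round(ray_z(p,c[i],144),1)) for i in range(1,n) if st[i,4]>150])
print([(round(d["conf"],2),np.round(d["box"]).tolist()) for d in r.regions_of("cartridge_centre",p)])
go(654.1,-105.3,200,np.radians(86.7))
E
```

```text
clock: 9.98
tcp_pos: [651.5, -144.9, 112.4]
tcp_rot: [-3.141, -0.0, 1.515]
wrist_force: [0.4, -0.1, 0.6]
gripper_width: 50.1
grip_force: 0.0
clock: 10.48
tcp_pos: [654.1, -144.6, 208.0]
tcp_rot: [3.134, 0.001, 1.515]
wrist_force: [0.5, 0.6, -0.3]
gripper_width: 76.4
grip_force: 0.0
[array([ 679.4, -106.5,  138. ]), array([ 628.4, -104.3,  138. ])]
[([296, 105, 37, 48, 686], array([656.6, -67.5, 144. ])), ([299, 214, 33, 53, 1630], array([ 651.8, -140.2,  144. ]))]
[(0.84, [316.0, 242.0, 36.0, 58.0])]
pos [ 651.8 -145.   203.9] rot [1.7991e+02 3.0000e-02 8.6820e+01] d cm [3.97 0.01 0.38] turn deg [0.09 0.03 0.12]J [ 0.58  0.57 -0.67  1.56  0.37  1.15 -0.22] F [-0.3  0.3 -0.4] w 84.3 g 0.0
```

View pics/w6.png

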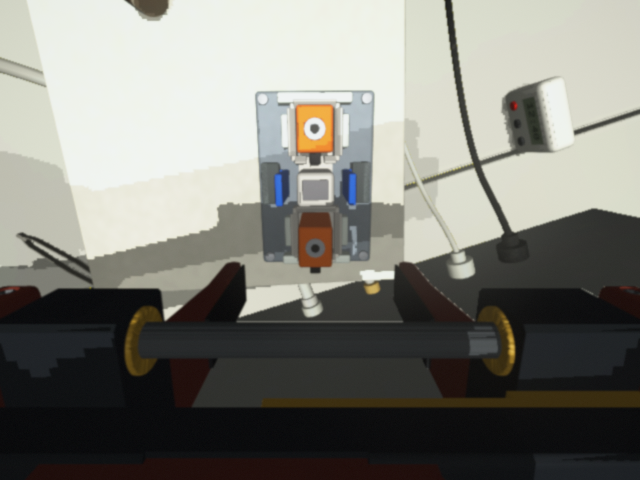

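```bash
python3 -m pendant '[{"dx":2,"dy":0.1,"dz":0,"ax":0,"ay":0,"az":0,"grip":8.7},{"dx":3.95,"dy":0,"dz":0,"ax":0,"ay":0,"az":0,"grip":8.7},{"dx":3.95,"dy":0,"dz":3,"ax":0,"ay":0,"az":0,"grip":8.7},{"dx":3.95,"dy":0,"dz":3,"ax":0,"ay":0,"az":0,"grip":8.7}]'
python3 - <<'E'
from h import *
a=cv2.imread('pics/top.png').astype(int);p=r.capture("top");save(p,"top3");b=np.array(p["pixels"])[:,:,::-1].astype(int)
d=(np.abs(a-b).max(2)>25).astype(np.uint8);d=cv2.morphologyEx(d,cv2.MORPH_OPEN,np.ones((3,3)))
hl=[(320,340),(322,310),(325,290),(333,255),(345,225),(358,195),(375,160),(392,128),(410,95),(440,45),(465,8)]
rows=[q[1] for q in hl][::-1];cols=[q[0] for q in hl][::-1]
for v in range(20,400,15):
    xs=np.flatnonzero(d[v]);hc=int(np.interp(v,rows,cols))
    print(v,"hose",hc,"chg",d[v,hc-4:hc+5].sum(),"span",(xs.min(),xs.max(),len(xs)) if len(xs) else None, b[v,hc], a[v,hc])
go(654.1,-105.3,107,np.radians(86.7))
p=r.capture("wrist");print([np.round(ray_z(p,c,138),1) for s,c in blue(p)[0]])
E
```

```text
clock: 11.08
tcp_pos: [651.9, -103.5, 170.1]
tcp_rot: [-3.136, -0.001, 1.518]
wrist_force: [-0.6, -0.3, 1.4]
gripper_width: 87.3
grip_force: 0.0
20 hose 456 chg 0 span None [127 132 134] [126 130 132]
35 hose 446 chg 0 span None [120 125 128] [118 124 125]
50 hose 437 chg 0 span None [116 122 124] [114 119 121]
65 hose 428 chg 0 span (np.int64(474), np.int64(483), 10) [113 120 123] [112 118 121]
80 hose 419 chg 0 span (np.int64(432), np.int64(495), 62) [110 118 120] [110 116 118]
95 hose 410 chg 0 span (np.int64(426), np.int64(503), 73) [109 115 119] [106 112 115]
110 hose 401 chg 0 span (np.int64(414), np.int64(509), 94) [103 110 113] [103 109 112]
125 hose 393 chg 0 span (np.int64(406), np.int64(511), 94) [104 110 113] [101 108 111]
140 hose 385 chg 0 span (np.int64(397), np.int64(514), 110) [103 109 113] [103 109 113]
155 hose 377 chg 0 span (np.int64(396), np.int64(523), 111) [ 97 103 106] [ 97 104 108]
170 hose 370 chg 0 span (np.int64(387), np.int64(532), 111) [102 107 111] [100 107 108]
185 hose 362 chg 0 span (np.int64(387), np.int64(541), 107) [ 93  98 101] [ 92  98 100]
200
[... 770 characters left out ...]
335 hose 320 chg 0 span (np.int64(410), np.int64(628), 150) [86 92 94] [83 89 92]
350 hose 320 chg 0 span (np.int64(404), np.int64(636), 156) [128 136 140] [128 135 140]
365 hose 320 chg 0 span (np.int64(401), np.int64(639), 163) [128 135 140] [126 133 137]
380 hose 320 chg 0 span (np.int64(387), np.int64(639), 153) [128 135 140] [126 133 138]
395 hose 320 chg 0 span (np.int64(377), np.int64(639), 149) [128 135 140] [126 134 138]
pos [ 652.9 -104.   171.7] rot [-1.7984e+02 -3.0000e-02  8.6920e+01] d cm [-0.12  0.15  6.47] turn deg [-0.16 -0.03  0.22]J [ 0.52  0.59 -0.66  1.6   0.4   1.09 -0.3 ] F [-0.9 -0.3  1. ] w 87.0 g 0.0
[array([ 630. , -101.5,  138. ]), array([ 678.9, -106.1,  138. ])]
```

```bash
python3 -m pendant '[{"dx":0,"dy":0,"dz":2.5,"ax":0,"ay":0,"az":0,"grip":8.7},{"dx":0,"dy":0,"dz":5,"ax":0,"ay":0,"az":0,"grip":8.7},{"dx":0,"dy":0,"dz":6.6,"ax":0,"ay":0,"az":0,"grip":8.7},{"dx":0,"dy":0,"dz":6.6,"ax":0,"ay":0,"az":0,"grip":8.7},{"dx":0,"dy":0,"dz":6.6,"ax":0,"ay":0,"az":0,"grip":8.7}]'
python3 -c "
from h import *
go(654.1,-105.3,107,np.radians(86.7))
p=r.capture('wrist');print([np.round(ray_z(p,c,138),1) for s,c in blue(p)[0]])
go(654.1,-105.3,107)"
```

```text
clock: 11.8
tcp_pos: [654.6, -105.4, 107.9]
tcp_rot: [3.14, -0.0, 1.515]
wrist_force: [-0.4, -0.1, -0.3]
gripper_width: 87.1
grip_force: 0.0
pos [ 654.6 -105.4  107.9] rot [ 1.799e+02 -1.000e-02  8.681e+01] d cm [ 0.   -0.05  0.09] turn deg [ 0.1  -0.01  0.11]J [ 0.5   0.66 -0.63  1.65  0.45  0.98 -0.34] F [-0.4 -0.1 -0.3] w 87.1 g 0.0
[array([632.6, -94.5, 138. ]), array([676.9, -97.9, 138. ])]
pos [ 654.6 -105.4  108. ] rot [179.89  -0.    86.81] d cm [ 0.01 -0.05  0.1 ] J [ 0.5   0.66 -0.63  1.65  0.45  0.98 -0.34] F [ 0.1  0.4 -0.3] w 87.4 g 0.0
```

```bash
python3 -m pendant '[{"dx":0,"dy":0,"dz":0,"ax":0,"ay":0,"az":0,"grip":5},{"dx":0,"dy":0,"dz":0,"ax":0,"ay":0,"az":0,"grip":3},{"dx":0,"dy":0,"dz":0,"ax":0,"ay":0,"az":0,"grip":3},{"dx":0,"dy":0,"dz":0,"ax":0,"ay":0,"az":0,"grip":3},{"dx":0,"dy":0,"dz":0,"ax":0,"ay":0,"az":0,"grip":3}]' 30
python3 -m pendant '[{"dx":0,"dy":0,"dz":0,"ax":0,"ay":0,"az":0,"grip":3},{"dx":0,"dy":0,"dz":0,"ax":0,"ay":0,"az":0,"grip":3}]'
```

```text
clock: 12.48
tcp_pos: [654.0, -105.5, 106.9]
tcp_rot: [3.141, 0.0, 1.515]
wrist_force: [0.4, -0.8, 1.8]
gripper_width: 40.7
grip_force: 5.4
clock: 12.72
tcp_pos: [654.1, -105.5, 107.3]
tcp_rot: [3.141, 0.0, 1.515]
wrist_force: [-0.4, 0.4, 5.9]
gripper_width: 37.3
grip_force: 30.0
```

```bash
python3 -m pendant '[{"dx":0,"dy":0,"dz":0,"ax":0,"ay":0,"az":0,"grip":3},{"dx":0,"dy":0,"dz":0,"ax":0,"ay":0,"az":0,"grip":3}]'
python3 -m pendant '[{"dx":0,"dy":0,"dz":-0.15,"ax":0,"ay":0,"az":0,"grip":3},{"dx":0,"dy":0,"dz":-0.3,"ax":0,"ay":0,"az":0,"grip":3},{"dx":0,"dy":0,"dz":-0.45,"ax":0,"ay":0,"az":0,"grip":3},{"dx":0,"dy":0,"dz":-0.6,"ax":0,"ay":0,"az":0,"grip":3}]'
```

```text
clock: 12.98
tcp_pos: [654.2, -105.5, 107.3]
tcp_rot: [3.141, 0.0, 1.515]
wrist_force: [-0.5, -0.4, 5.5]
gripper_width: 37.7
grip_force: 30.0
clock: 13.48
tcp_pos: [653.5, -105.5, 112.4]
tcp_rot: [-3.141, -0.0, 1.515]
wrist_force: [0.2, 0.3, -3.8]
gripper_width: 37.3
grip_force: 29.9
```

```bash
python3 -m pendant '[{"dx":0,"dy":0,"dz":-0.8,"ax":0,"ay":0,"az":0,"grip":3},{"dx":0,"dy":0,"dz":-1.8,"ax":0,"ay":0,"az":0,"grip":3},{"dx":0,"dy":0,"dz":-2.8,"ax":0,"ay":0,"az":0,"grip":3},{"dx":0,"dy":0,"dz":-3.8,"ax":0,"ay":0,"az":0,"grip":3},{"dx":0,"dy":0,"dz":-4.8,"ax":0,"ay":0,"az":0,"grip":3}]'
python3 - <<'E'
from h import *
a=cv2.imread('pics/top.png').astype(int);p=r.capture("top");save(p,"top4");b=np.array(p["pixels"])[:,:,::-1].astype(int)
d=(np.abs(a-b).max(2)>25).astype(np.uint8);d=cv2.morphologyEx(d,cv2.MORPH_OPEN,np.ones((3,3)))
print([(v,int(np.flatnonzero(d[v]).min())) for v in range(80,340,15) if d[v].any()])
p=r.capture("wrist");save(p,"w7");im=np.array(p["pixels"])
h=cv2.cvtColor(im,cv2.COLOR_RGB2HSV);m=((h[...,0]<16)&(h[...,1]>150)&(h[...,2]>60)).astype(np.uint8);m=cv2.morphologyEx(m,cv2.MORPH_CLOSE,np.ones((15,15)))
n,l,st,c=cv2.connectedComponentsWithStats(m);print([st[i].tolist() for i in range(1,n) if st[i,4]>150])
go(654.1,-105.3,215)
s=r.state();print(np.round(s["joint_torque"],1),np.round(s["torque"],2))
E
```

```text
clock: 14.1
tcp_pos: [653.8, -105.5, 161.6]
tcp_rot: [3.141, 0.0, 1.515]
wrist_force: [0.4, 0.4, -3.4]
gripper_width: 37.2
grip_force: 29.9
[(80, 432), (95, 425), (110, 414), (125, 406), (140, 397), (155, 391), (170, 386), (185, 385), (200, 384), (215, 399), (230, 403), (245, 408), (260, 377), (275, 412), (290, 416), (305, 419), (320, 420), (335, 409)]
[[288, 179, 62, 77, 3601], [292, 359, 54, 40, 1791]]
pos [ 654.6 -105.4  162.3] rot [179.86   0.    86.81] d cm [ 0.01 -0.04 -5.27] J [ 0.52  0.6  -0.66  1.61  0.4   1.07 -0.31] F [ 0.3 -0.4 -3. ] w 37.3 g 29.9
[  0.3 -60.5  -9.6 -25.6  -0.1   0.2   0.1] [ 0.   -0.09 -0.04]
```

```bash
python3 -m pendant '[{"dx":0,"dy":0,"dz":-1.2,"ax":0,"ay":0,"az":0,"grip":3},{"dx":0,"dy":0,"dz":-2.4,"ax":0,"ay":0,"az":0,"grip":3},{"dx":0,"dy":0,"dz":-3.6,"ax":0,"ay":0,"az":0,"grip":3},{"dx":0,"dy":0,"dz":-4.8,"ax":0,"ay":0,"az":0,"grip":3},{"dx":0,"dy":0,"dz":-5.8,"ax":0,"ay":0,"az":0,"grip":3}]'
python3 -m pendant '[{"dx":0,"dy":0,"dz":0,"ax":0,"ay":0,"az":0,"grip":3},{"dx":0,"dy":0,"dz":0,"ax":0,"ay":0,"az":0,"grip":3},{"dx":0,"dy":0,"dz":0,"ax":0,"ay":0,"az":0,"grip":3},{"dx":0,"dy":0,"dz":0,"ax":0,"ay":0,"az":0,"grip":3}]'
python3 - <<'E'
from h import *
p=r.capture("wrist");im=np.array(p["pixels"])
def o(im):
    h=cv2.cvtColor(im,cv2.COLOR_RGB2HSV);m=((h[...,0]<16)&(h[...,1]>150)&(h[...,2]>60)).astype(np.uint8);m=cv2.morphologyEx(m,cv2.MORPH_CLOSE,np.ones((15,15)))
    n,l,st,c=cv2.connectedComponentsWithStats(m);return [st[i].tolist() for i in range(1,n) if st[i,4]>150]
print(o(im))
t=r.capture("top");a=cv2.imread('pics/top.png').astype(int);b=np.array(t["pixels"])[:,:,::-1].astype(int)
d=np.abs(a-b).max(2)>25;print("changed near bottles",d[130:180,285:325].sum(),d[205:260,300:345].sum(),"dock",d[140:195,360:435].sum())
s=r.state();go(654.1,-105.3,215);print(np.round(s["joint_torque"],1),np.round(s["torque"],2))
sc=r.capture("scene");print([(n,[(round(x["conf"],2),np.round(x["box"]).tolist()) for x in r.regions_of(n,sc)]) for n in ("red_bottle","vial_white","vial_black","cassette")])
E
```

```text
clock: 14.82
tcp_pos: [653.9, -105.5, 219.7]
tcp_rot: [3.141, 0.0, 1.515]
wrist_force: [-1.3, -0.7, -2.8]
gripper_width: 37.5
grip_force: 29.9
clock: 15.32
tcp_pos: [653.5, -105.5, 218.2]
tcp_rot: [-3.141, -0.0, 1.515]
wrist_force: [-0.1, -0.4, -3.5]
gripper_width: 37.4
grip_force: 29.9
[[288, 179, 62, 77, 3602], [292, 359, 54, 40, 1787]]
changed near bottles 0 0 dock 2368
pos [ 653.6 -105.5  218.4] rot [-179.98   -0.     86.82] d cm [0.02 0.05 0.34] J [ 0.53  0.55 -0.68  1.56  0.36  1.17 -0.27] F [ 1.   0.6 -2.6] w 37.0 g 29.9
[  0.  -59.   -9.3 -27.5  -0.1  -0.    0. ] [-0.1  -0.06 -0.01]
[('red_bottle', [(0.94, [303.0, 184.0, 28.0, 57.0])]), ('vial_white', [(0.62, [327.0, 245.0, 22.0, 31.0])]), ('vial_black', [(0.83, [339.0, 224.0, 15.0, 30.0])]), ('cassette', [(0.76, [401.0, 143.0, 57.0, 32.0])])]
```

```bash
python3 -c "
from h import *
print(r.job_done())"
```

```text
the job is handed in; nothing more can be done
None
```

The job is handed in: the cartridge is seated with its tab facing the same way as the loaded one. The cassette is held by both pinched catches about 11 cm above the dock with both cartridges in it. The bottles look unmoved in the top and scene images, and the robot clock was at about 15 s.

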